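Undo the left-hand ball knob of a polishing head in its bench cradle

TASK

Set the polishing head flat in the wooden cradle, between the two cheeks with its ball-knob end close to the end stop, so that it cannot turn. Then let go of it, take the black ball knob instead and undo it: its thread is left-handed, so turn it clockwise seen from above, letting go and taking it again as needed, until the white pointer is at the green mark and the knob meets its stop. Leave the head lying in the cradle, and do not disturb the mug, the jar or the two tape rolls.

Things in the scene. Friction and masses are not known exactly. Their poses are not given: they have to be found in the camera images.
- head: Loose polishing head, 0.47 kg: grey-painted bar 150 long (x), 50 wide (y), 36 high; grey felt wheel (60 diameter, 40 to 52 above the underside) and ball knob on an upright axis at x = +45. Bare half x = -75 to 0: grip it across the 50 width, e.g. at x = -40; mass centre near x = -7. Origin: centre of the bar's underside, x to the knob end, z up. Starts upright on the bench.
- knob_center (a point): Centre of the smooth black ball, 44 diameter, 92 above the underside of the bar, on the knob's axis (x = +45, y = 0 of the head). Pads squeezed above or below this height slip off. It turns with the knob.
- ball_knob (a joint): Turn of the knob in rad about the head's upright axis: 0 tight (white pointer at the red mark on the felt wheel), grows clockwise seen from above, 2.4 undone: hard stop, pointer at the green mark. Starts between 0 and 0.5. Friction about 0.15 N m, no spring: it stays where it is left and does not rise.
- cradle: Wooden cradle fixed to the bench: plywood base 178 x 100 x 8 (x -83 to +95); at the +x end two cheeks along x (x 7 to 79, 16 thick, 24 above the base, 58 between inner faces, y -29 to +29) and a cross end stop (x 81 to 95, same height). The -x half is bare and open. Origin: on the bench under the seat, x to the end stop, z up.
- cradle_seat (a point): Where the head's origin belongs when it is set down: on the base plate, 8 above the bench, above the cradle's origin, axes as the cradle's. There the bar's knob end is 6 short of the end stop and each cheek is 4 from the bar.
- masking_tape: Roll of blue masking tape, 96 diameter x 25 high, bystander. Origin: centre of its underside.
- jar_brass: Glass jar of brass screws, 58 diameter x 72 high, bystander. Origin: centre of its underside.
- mug: White mug, 83 diameter, 110 with its handle, 86 high, bystander. Origin: centre of its underside.
- insulating_tape: Roll of black tape, 76 diameter x 19 high, bystander. Origin: centre of its underside.

How it is judged:
On the way, in this order (a step that is already met when the one before it is completed fails the run):
1. the head lies flat in the cradle, let go, its knob not yet undone (x of head in the frame of cradle_seat between -0.022 and 0.012 m and y of head in the frame of cradle_seat between -0.009 and 0.009 m and z of head in the frame of cradle_seat between -0.004 and 0.005 m and angle between the x axis of head and the x axis of cradle, either way round below 0.15 rad and angle between head's own z axis and vertical below 0.08 rad and x of knob_center in the frame of cradle_seat above 0 m and value of joint ball_knob below 1 rad and contact force between the fingers and head below 0.2 N), for 0.2 s.
2. the ball knob is turned clockwise to its stop in the cradle (x of head in the frame of cradle_seat between -0.022 and 0.012 m and y of head in the frame of cradle_seat between -0.009 and 0.009 m and z of head in the frame of cradle_seat between -0.004 and 0.005 m and angle between the x axis of head and the x axis of cradle, either way round below 0.15 rad and angle between head's own z axis and vertical below 0.08 rad and x of knob_center in the frame of cradle_seat above 0 m and value of joint ball_knob above 2.2 rad), for 0.1 s.
At the end, for the whole second after the job is handed in: Head at rest and released, flat on the cradle base (5 mm, 0.08 rad), between the cheeks (9 mm, 0.15 rad), knob end toward and at most 28 mm from the end stop; ball knob over 2.2 rad; mug, jar and both tape rolls upright, within 30 mm of their starts (all of step 2 and linear speed of head below 0.02 m/s and contact force between the fingers and head below 0.2 N); the robot touches nothing.
It fails at once if the masking tape is pushed more than 30 mm or tipped (distance of masking_tape from where it was at the start of the episode above 0.03 m or angle between masking_tape's own z axis and vertical above 0.4 rad).
It fails at once if the jar brass is pushed more than 30 mm or tipped (distance of jar_brass from where it was at the start of the episode above 0.03 m or angle between jar_brass's own z axis and vertical above 0.4 rad).
It fails at once if the mug is pushed more than 30 mm or tipped (distance of mug from where it was at the start of the episode above 0.03 m or angle between mug's own z axis and vertical above 0.4 rad).
It fails at once if the insulating tape is pushed more than 30 mm or tipped (distance of insulating_tape from where it was at the start of the episode above 0.03 m or angle between insulating_tape's own z axis and vertical above 0.4 rad).
It also fails if it takes over 51 s, if anything falls off the work surface, if the arm or the gripper's body presses on something with over 40 N, if the wrist force passes 120 N, or if a joint passes its speed limit or range.

ROBOT

A 7-joint arm with a two-finger parallel gripper is mounted at the origin on a cart in front of the work surface, level with it; the furniture and walls round the work are solid. World frame = base frame: x ahead of the robot, y to its left, z up, the work surface at z = 0. Lengths are in m, angles in rad, forces in N, time in s.
With the tool pointing down it reaches from about 0.425 to 0.825 m from the base axis. Payload 3.6 kg.
Tool frame: the origin (TCP) lies on the centre line of the jaws, within the pads' length; the fingertips stand 25 mm ahead of it and the grasp point (between the pads) lies 6 mm ahead of it; x points along the fingers, y is the direction in which the jaws open and shut, and the axes are right-handed (so a half turn about x gives the same grasp; the last joint's range is limited). The gripper opens to 93 mm and grips with 3 to 60 N. Pads are 15 mm wide; open, the fingers measure 128 mm over their backs; the gripper's body (75 mm by 188 mm) begins 65 mm behind the grasp point.
Start: joints at [-1.242, 0.615, -0.013, 1.423, 0.008, 1.103, -0.04], TCP at [0.226, 0.609, 0.244] pointing down, gripper open.
Joint ranges: [-3.12, 3.12], [-0.3, 2.06], [-1.34, 1.32], [0.26, 2.42], [-1.36, 4.5], [0.01, 1.98], [-2.84, 2.84]. Speed limits (rad/s): [2.79, 2.79, 3.14, 3.14, 3.14, 3.14, 3.14].

INTERFACE

Orientations are given as a rotation vector (axis times angle).
In Python, from workcell import r gives the robot as it stands. The module is installed in compiled form; this text tells all that it offers.
- The arm moves only by the tool servo_tool, never from a script. Its argument "increments" is a list of rows, each a list of 4 numbers: the shift along the world's x, y, z in m, then the turn about the world's z in rad. In form: [[dx, dy, dz, turn], ...]. A call has 1 to 10 rows; each row shifts and turns the commanded pose from where the row before left it; what a row does not reach is not made up. A row lasts 1/8 s, in which the tool goes at most 62.5 mm and 10.7 degrees, less where a joint would pass 70% of its speed; a pose out of reach is approached as far as the arm can. A call with a gripper value outside its range is refused whole. "gripper" is the finger opening in m, from 0 to 0.093, set as the call begins (left out, the last holds). The fingers move at their own pace and stop on an object; "force" is the grip in N (left out, the last holds). Time passes only in rows, so rows that do not move let the fingers close. It gives the time, the measured TCP pose, the force and the opening at its end, in the units of the state.
- r.observe(): the state, without advancing time (a new reading comes with each control period).
- r.snapshot(name): name is "side" or "top"; returns the picture (480x640x3 uint8, blue, green, red); there is no depth.
- r.calibration(name): a dict with "fx", "fy", "cx", "cy" (pixels), "view" (4x4, takes a point from world to camera coordinates). Camera axes: x right, y up, looking along -z (the intrinsics and any distortion apply to the point x, -y, -z); pixel columns grow to the right and rows downward; lengths in m; the calibration is good to about 2 mm. A picture is of the moment at which its call begins. calibration takes no time and is no camera call.
- r.job_done(): hands the job in, once; it reports no verdict.
The state is a dict: "t": time; "joints": joint angles; "joint_vel": joint speeds; "effort": joint torques, N m; "tool_pos": TCP position; "eef_rot": TCP orientation; "force": force on the tool from outside, world axes, zero at the start; "wrist_torque": the same for the moment, N m; "opening": opening from 0.0 (shut) to 1.0 (fully open).
Only numpy, scipy, OpenCV 4.12 (cv2) and the standard library are available. Lean on these libraries where they do the work, as an engineer would, in place of code of your own. Each camera call takes 0.05 s, during which the arm holds its last target.

## Working session

There is one attempt and no reset: what is moved stays moved. The work goes in short steps, Python scripts to look and compute and a tool call to move; the robot and the scene stay as the last step left them, time stands still between calls to the robot, and variables do not carry over. Pictures are saved under pics/ and viewed, and the job is handed in when it is done.

Besides the shell and the picture viewer there is one more tool, called after "Call:" in YAML: its name, and indented under it one key for each argument. servo_tool: Moves the arm, as the interface text tells. Its arguments: {"type":"object","properties":{"increments":{"type":"array"},"gripper":{"type":"number"},"force":{"type":"number"}},"required":["increments"]}

```bash
mkdir -p pics
python3 - <<'E'
from workcell import r
import cv2
for n in("top","side"):
    cv2.imwrite(f"pics/{n}0.png",r.snapshot(n))
    c=r.calibration(n);print(n,{k:(v if k!='view' else [[round(float(x),4) for x in q] for q in v]) for k,v in c.items()})
print(r.observe())
E
```

```text
top {'fx': 614.2365693775477, 'fy': 614.2365693775477, 'cx': 319.94273626167177, 'cy': 238.43406397783073, 'view': [[-0.006, -1.0, 0.0053, 0.0074], [0.982, -0.0049, 0.1886, -0.5615], [-0.1886, 0.0063, 0.982, -1.3305], [0.0, 0.0, 0.0, 1.0]]}
side {'fx': 600.2896280931308, 'fy': 600.2896280931308, 'cx': 315.228247997829, 'cy': 233.61486788924336, 'view': [[-0.9791, -0.203, -0.0086, 0.5264], [0.1747, -0.8628, 0.4744, -0.1351], [-0.1038, 0.463, 0.8803, -1.5414], [0.0, 0.0, 0.0, 1.0]]}
{'t': 0.1, 'joints': array([-1.24152995,  0.61584818, -0.0126349 ,  1.42472745,  0.00809234,
        1.10342441, -0.04038587]), 'joint_vel': array([ 0.00127604, -0.00229133, -0.00063304, -0.00320937,  0.00119974,
       -0.00099977, -0.00193972]), 'effort': array([ 1.30446151e-03, -4.60036862e+01,  2.09880802e-01, -1.66243404e+01,
       -6.11847220e-02,  1.69108144e-02,  9.99282884e-05]), 'tool_pos': array([0.22614853, 0.60868661, 0.24258395]), 'eef_rot': array([ 0.27726348,  1.55312461, -0.28092797]), 'force': array([ 0.43558493,  0.46040899, -1.07538052]), 'wrist_torque': array([-0.05655644,  0.05294163, -0.00368375]), 'opening': 1.0004449191472626}
```

View pics/top0.png

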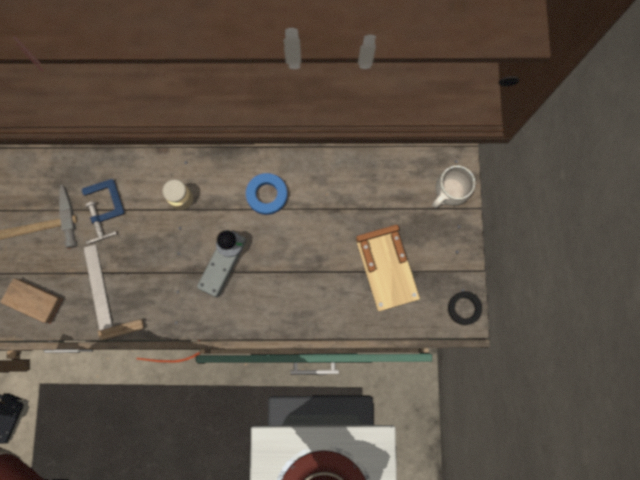

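View pics/side0.png

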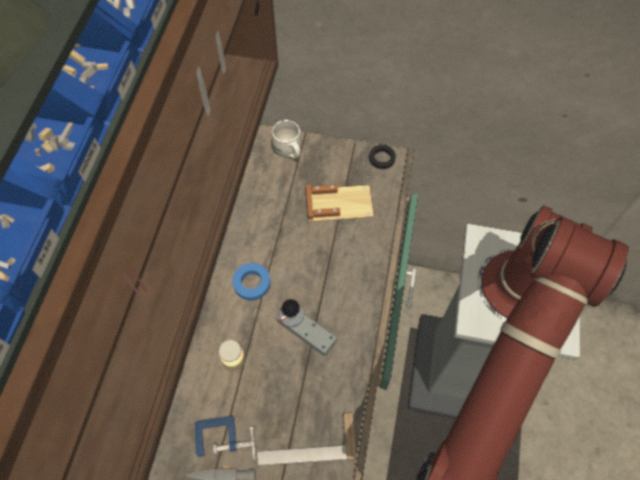

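The top view shows the head near (220,262), with its knob at (228,240). The cradle is near (388,268), the mug at (457,183), the blue tape at (267,194), the jar at (176,193) and the black tape at (465,308). I'll zoom in to measure.

```bash
cat > h.py <<'E'
import numpy as np,cv2
from workcell import r
def proj(n,P):
    c=r.calibration(n);V=np.array(c['view']);P=np.atleast_2d(P)
    q=P@V[:3,:3].T+V[:3,3]
    return np.c_[c['cx']+c['fx']*q[:,0]/-q[:,2], c['cy']-c['fy']*q[:,1]/-q[:,2]]
def unproj(n,uv,z):
    c=r.calibration(n);V=np.array(c['view']);uv=np.atleast_2d(uv).astype(float)
    d=np.c_[(uv[:,0]-c['cx'])/c['fx'],-(uv[:,1]-c['cy'])/c['fy'],-np.ones(len(uv))]
    o=-V[:3,:3].T@V[:3,3]; w=d@V[:3,:3]
    return o+w*((z-o[2])/w[:,2])[:,None]
def crop(img,x0,y0,w,h,s,name):
    cv2.imwrite(name,cv2.resize(img[y0:y0+h,x0:x0+w],None,fx=s,fy=s,interpolation=cv2.INTER_CUBIC))
def rig(pts,x,y,a,z=0):
    pts=np.atleast_2d(pts);c,s=np.cos(a),np.sin(a)
    return np.c_[x+c*pts[:,0]-s*pts[:,1],y+s*pts[:,0]+c*pts[:,1],z+pts[:,2]]
E
python3 - <<'E'
from h import *
t=cv2.imread("pics/top0.png");s=cv2.imread("pics/side0.png")
a=cv2.resize(t[220:310,180:270],None,fx=6,fy=6,interpolation=cv2.INTER_CUBIC)
cv2.imwrite("pics/ht.png",a)
crop(t,345,215,90,100,6,"pics/ct.png");crop(s,270,290,75,75,7,"pics/hs.png");crop(s,295,175,90,55,8,"pics/cs.png")
E
```

```text
(no output)
```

View pics/ht.png

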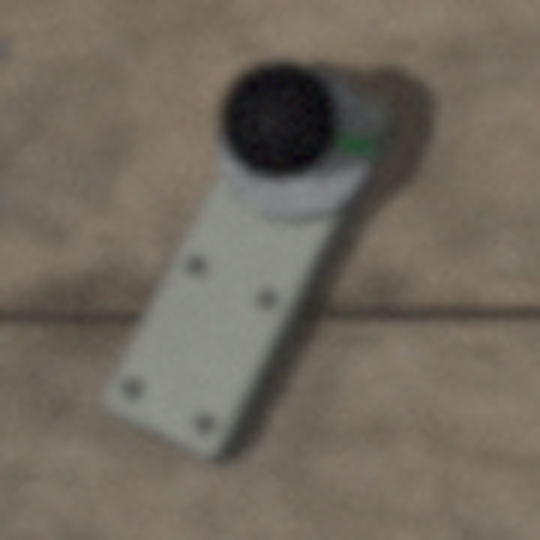

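View pics/ct.png

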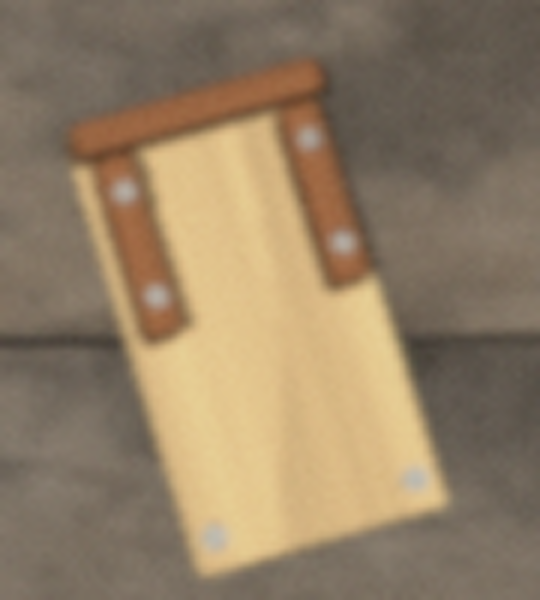

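View pics/hs.png

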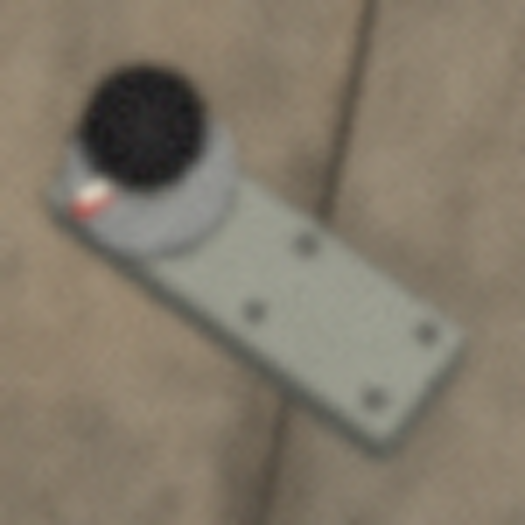

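View pics/cs.png

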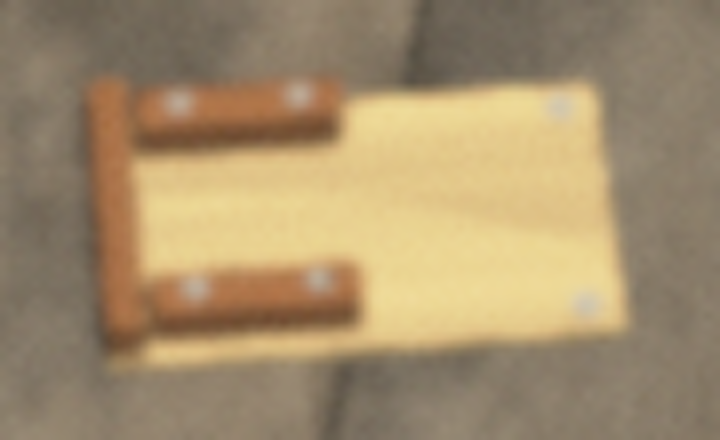

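```bash
cat > fit.py <<'E'
from h import *
from scipy.optimize import least_squares
def fit(obs,x0,z=0,extra=False):
    def f(p):
        return np.concatenate([(proj(n,rig(np.array(P)/1000,*p[:3],z=z))[0]-uv) for n,uv,P in obs])
    s=least_squares(f,x0,loss='soft_l1');return s.x,f(s.x).reshape(-1,2)
def cv(x0,y0,s):return lambda u,v:((u+.5)/s-.5+x0,(v+.5)/s-.5+y0)
E
python3 - <<'E'
from fit import *
ht=cv(180,220,6);ct=cv(345,215,6);hs=cv(270,290,7);cs=cv(295,175,8)
H=[("top",ht(103,402),(-75,25,36)),("top",ht(214,463),(-75,-25,36)),("top",ht(278,118),(45,0,92)),
("side",hs(383,444),(-75,25,36)),("side",hs(467,332),(-75,-25,36)),("side",hs(143,126),(45,0,92))]
C=[("top",ct(203,578),(-83,50,8)),("top",ct(450,505),(-83,-50,8)),("top",ct(148,342),(7,45,32)),("top",ct(190,323),(7,29,32)),
("top",ct(330,291),(7,-29,32)),("top",ct(374,272),(7,-45,32)),("top",ct(68,125),(95,50,32)),("top",ct(318,57),(95,-50,32)),
("side",cs(598,82),(-83,-50,8)),("side",cs(628,330),(-83,50,8)),("side",cs(343,80),(7,-45,32)),("side",cs(358,263),(7,29,32)),("side",cs(88,78),(95,-50,32))]
for o,x0 in((H,(.55,.2,-.4)),(C,(.5,-.15,.3))):
    for n in (None,"top","side"):
        x,e=fit([q for q in o if n in(None,q[0])],x0);print(n,x.round(4),np.hypot(*x[:2]).round(3));
        if n is None:print(e.round(1).tolist())
for nm,a,b,z in(("mug",(458,183),(286,133),.08),("tape",(267,194),(252,282),.025),("jar",(176,193),(231,353),.07),("ins",(465,308),(383,156),.019)):
    print(nm,unproj("top",a,z).round(3),unproj("side",b,z).round(3))
import numpy as np
from scipy.spatial.transform import Rotation as R
o=r.observe();print(R.from_rotvec(o['eef_rot']).as_matrix().round(3))
E
```

```text
None [ 0.5131  0.229  -0.4463] 0.562
[[-1.1, -0.0], [0.3, -0.7], [0.3, -0.2], [0.1, -0.1], [0.6, -0.2], [0.3, 0.2]]
top [ 0.5125  0.2289 -0.4416] 0.561
side [ 0.5137  0.2291 -0.4507] 0.562
None [ 0.4952 -0.1522  0.2778] 0.518
[[-0.6, -0.1], [-0.0, -0.2], [-0.1, -0.4], [-0.3, 0.8], [0.7, -0.9], [0.1, 0.3], [-0.1, -0.2], [-0.2, -0.8], [-0.0, 0.2], [0.5, 0.1], [0.2, -0.6], [0.9, -0.5], [0.2, 0.3]]
top [ 0.4947 -0.1524  0.2787] 0.518
side [ 0.4961 -0.1518  0.2726] 0.519
mug [[ 0.682 -0.307  0.08 ]] [[ 0.683 -0.301  0.08 ]]
tape [[0.673 0.127 0.025]] [[0.673 0.136 0.025]]
jar [[0.664 0.328 0.07 ]] [[0.666 0.338 0.07 ]]
ins [[ 0.406 -0.323  0.019]] [[ 0.406 -0.321  0.019]]
[[-0.001  0.348  0.937]
 [-0.002  0.937 -0.348]
 [-1.    -0.002  0.   ]]
```

Call:
servo_tool:
  increments:
    - [0.025,-0.036,-0.008,-0.009]
    - [0.025,-0.036,-0.008,-0.009]
    - [0.025,-0.036,-0.008,-0.009]
    - [0.025,-0.036,-0.008,-0.009]
    - [0.025,-0.036,-0.008,-0.009]
    - [0.025,-0.036,-0.008,-0.009]
    - [0.025,-0.036,-0.008,-0.009]
    - [0.025,-0.036,-0.008,-0.009]
    - [0.025,-0.036,-0.008,-0.009]
    - [0.025,-0.036,-0.008,-0.009]
  gripper: 0.093
  force: 30

```text
t: 1.35
tool_pos: [0.4769, 0.248, 0.1631]
eef_rot: [0.349, 1.543, -0.35]
force: [0.1, 0.0, 0.5]
opening: 0.997
```

Call:
servo_tool:
  increments:
    - [0,0,0,0]
    - [0,0,0,0]

```text
t: 1.6
tool_pos: [0.4758, 0.25, 0.1634]
eef_rot: [0.349, 1.544, -0.349]
force: [-0.2, 0.7, -0.3]
opening: 1.001
```

```bash
cat >> h.py <<'E'
def st():
    from scipy.spatial.transform import Rotation as R
    o=r.observe();M=R.from_rotvec(o['eef_rot']).as_matrix()
    print('t',round(o['t'],2),'pos',o['tool_pos'].round(4),'yaw_y',np.arctan2(M[1,1],M[0,1]).round(4),'xax',M[:,0].round(3),'j',o['joints'].round(2),'F',o['force'].round(1),'open',round(o['opening']*93,1))
E
python3 -c "
from h import *
st();i=r.snapshot('top');cv2.imwrite('pics/t1.png',i)"
```

```text
t 1.6 pos [0.4758 0.25   0.1634] yaw_y 1.1256 xax [-0.001  0.001 -1.   ] j [-0.53  0.54  0.01  1.85 -0.01  0.76  0.61] F [-0.2  0.7 -0.3] open 93.1
```

View pics/t1.png

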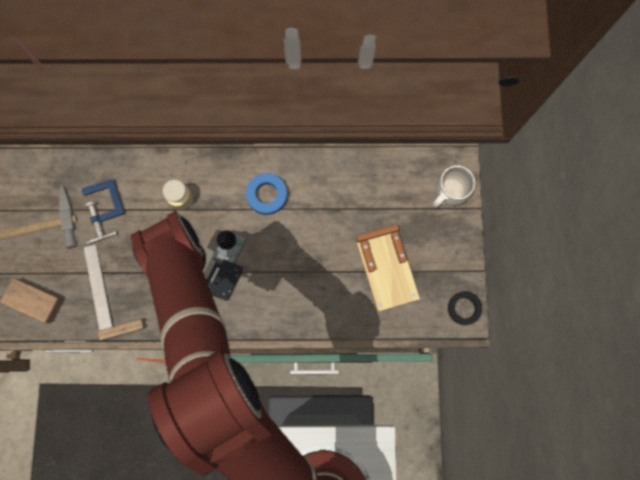

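The gripper is above the bar's bare half, about 4 mm off. Descending.

Call:
servo_tool:
  increments:
    - [0.001,-0.0037,-0.02,0]
    - [0,0,-0.025,0]
    - [0,0,-0.025,0]
    - [0,0,-0.025,0]
    - [0,0,-0.02,0]
    - [0,0,-0.012,0]
    - [0,0,-0.005,0]
    - [0,0,0,0]

```text
t: 2.65
tool_pos: [0.4774, 0.2461, 0.0318]
eef_rot: [0.349, 1.542, -0.349]
force: [-0.1, -0.1, 0.4]
opening: 1.001
```

Call:
servo_tool:
  increments:
    - [0,0,0,0]
    - [0,0,0,0]
    - [0,0,0,0]
    - [0,0,0,0]
    - [0,0,0,0]
    - [0,0,0,0]
  gripper: 0.03
  force: 45

```text
t: 3.4
tool_pos: [0.4776, 0.2459, 0.0317]
eef_rot: [0.35, 1.542, -0.349]
force: [-0.3, -0.5, 0.6]
opening: 0.537
```

```bash
python3 -c "
from h import *
st();i=r.snapshot('side');crop(i,230,250,160,140,5,'pics/s1.png')"
```

```text
t 3.4 pos [0.4776 0.2459 0.0317] yaw_y 1.1254 xax [ 0.  0. -1.] j [-0.52  0.75  0.01  1.94 -0.01  0.45  0.62] F [-0.3 -0.5  0.6] open 50.0
```

View pics/s1.png

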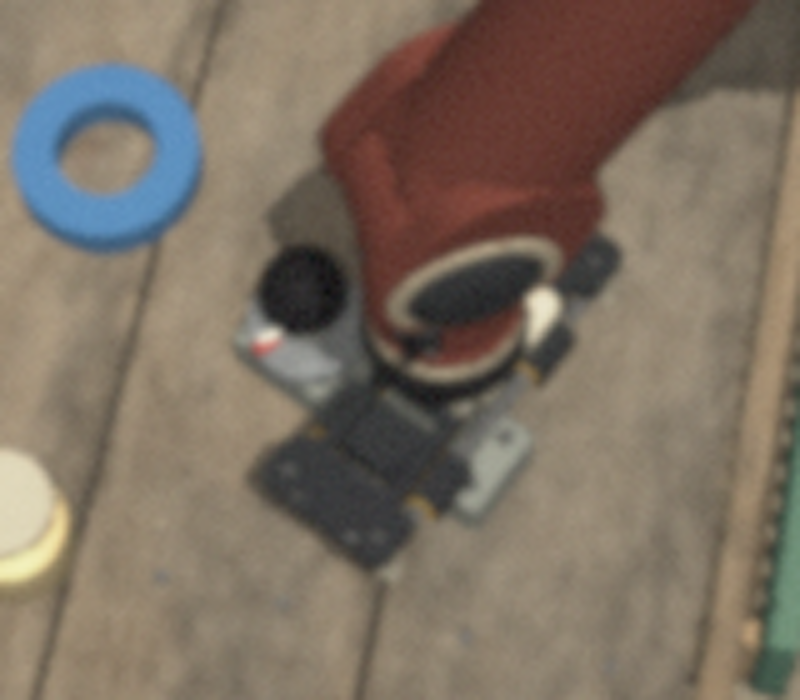

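Opening is 50.0 mm, so the bar is gripped; the pointer is at red. Lifting.

Call:
servo_tool:
  increments:
    - [0,0,0.006,0]
    - [0,0,0.015,0]
    - [0,0,0.02,0]
    - [0,0,0.02,0]
    - [0,0,0.02,0]
    - [0,0,0.02,0]
    - [0,0,0,0]
  force: 60

```text
t: 4.32
tool_pos: [0.478, 0.2458, 0.1344]
eef_rot: [0.351, 1.54, -0.348]
force: [-0.7, -0.2, -6.7]
opening: 0.533
```

```bash
python3 -c "
from h import *
st();i=r.snapshot('side');crop(i,230,250,160,140,5,'pics/s2.png')"
```

```text
t 4.33 pos [0.478  0.2458 0.1344] yaw_y 1.1247 xax [ 0.003  0.002 -1.   ] j [-0.52  0.58  0.01  1.88 -0.01  0.68  0.62] F [-0.7 -0.2 -6.7] open 49.6
```

View pics/s2.png

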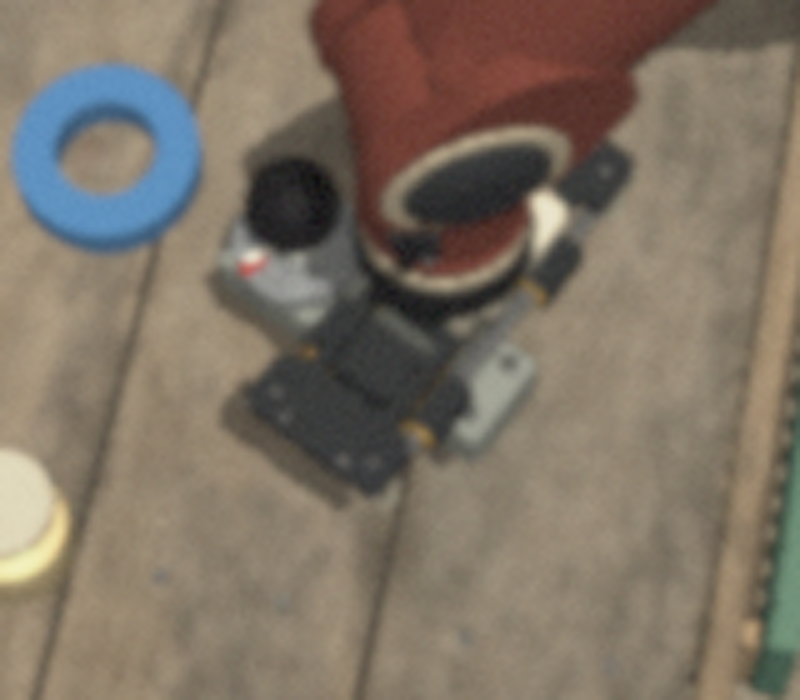

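```bash
python3 -c "
from h import *
a=1.1247-np.pi/2
k=np.array([.478+.0842*np.cos(a),.2458+.0842*np.sin(a),.1947]);print(k,proj('side',k),(291.5/5-.5+230,203.5/5-.5+250))
k2=np.array([.4776+.0842*np.cos(a),.2459+.0842*np.sin(a),.092]);print(proj('side',k2),(303.5/5-.5+230,290.5/5-.5+250))
print(unproj('side',(287.8,290.2),.1947))
b=.2778
print('place tcp',.4952-.0392*np.cos(b),-.1522-.0392*np.sin(b))
"
```

```text
[0.55396004 0.20947215 0.1947    ] [[288.06106959 290.77822733]] (287.8, 290.2)
[[290.31823385 307.79520812]] (290.2, 307.6)
[[0.5548381  0.20823697 0.1947    ]]
place tcp 0.45750288509583714 -0.16295023385337934
```

Call:
servo_tool:
  increments:
    - [-0.0012,-0.02,0,0.03]
    - [-0.0024,-0.04,0,0.07]
    - [-0.0026,-0.045,0,0.08]
    - [-0.0026,-0.045,0,0.08]
    - [-0.0026,-0.045,0,0.08]
    - [-0.0026,-0.045,0,0.08]
    - [-0.0026,-0.045,0,0.08]
    - [-0.0026,-0.045,0,0.08]
    - [-0.0024,-0.04,0,0.07]
    - [-0.0024,-0.04,0,0.074]

```text
t: 5.62
tool_pos: [0.4521, -0.1659, 0.1317]
eef_rot: [-0.219, 1.562, 0.221]
force: [-0.6, 0.8, -4.9]
opening: 0.531
```

Call:
servo_tool:
  increments:
    - [0,0,0,0]
    - [0,0,0,0]
    - [0,0,0,0]

```text
t: 6.0
tool_pos: [0.4532, -0.1629, 0.1323]
eef_rot: [-0.219, 1.56, 0.221]
force: [-0.3, -0.5, -6.8]
opening: 0.531
```

```bash
python3 -c "
from h import *
st()
i=r.snapshot('top');crop(i,330,200,120,120,5,'pics/t3.png')"
```

```text
t 6.0 pos [ 0.4532 -0.1629  0.1323] yaw_y 1.8514 xax [-0.001  0.001 -1.   ] j [ 0.48  0.53 -0.26  2.02  0.22  0.62  1.92] F [-0.3 -0.5 -6.8] open 49.4
```

View pics/t3.png

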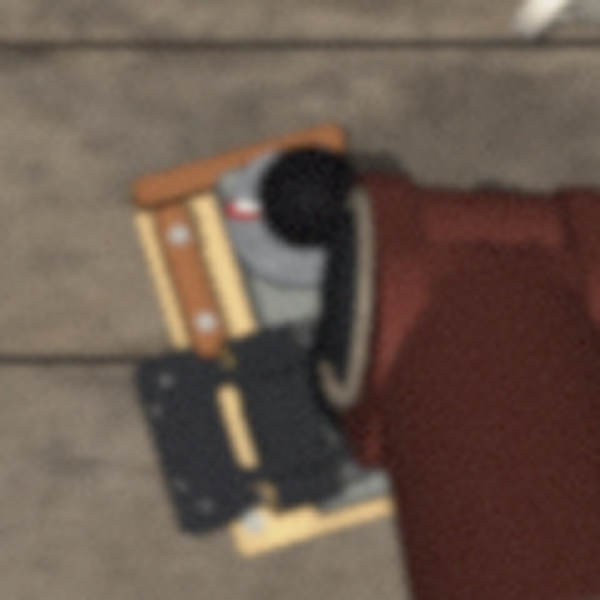

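Call:
servo_tool:
  increments:
    - [0.0005,-0.0011,-0.015,-0.003]
    - [0,0,-0.02,0]
    - [0,0,-0.015,0]
    - [0,0,-0.006,0]
    - [0,0,0,0]

```text
t: 6.68
tool_pos: [0.4537, -0.1652, 0.076]
eef_rot: [-0.216, 1.561, 0.217]
force: [0.2, 0.3, -6.0]
opening: 0.53
```

```bash
python3 -c "
from h import *
st()
o=r.observe()['tool_pos'];a=.2778
k=np.array([o[0]+.0842*np.cos(a),o[1]+.0842*np.sin(a),o[2]-.0317+.092])
print(proj('top',k),proj('side',k))
i=r.snapshot('top');crop(i,330,200,120,120,5,'pics/t4.png')
i=r.snapshot('side');crop(i,290,150,110,90,7,'pics/s4.png')"
```

```text
t 6.67 pos [ 0.4537 -0.1652  0.076 ] yaw_y 1.8466 xax [-0.001  0.    -1.   ] j [ 0.45  0.63 -0.21  2.06  0.27  0.48  1.88] F [ 0.2  0.3 -6. ] open 49.3
[[389.4698565  243.16504522]] [[327.09780968 176.97289952]]
```

View pics/t4.png

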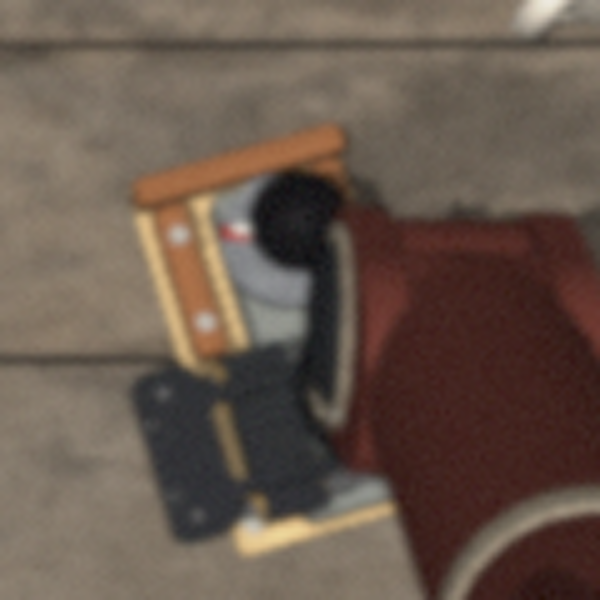

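View pics/s4.png

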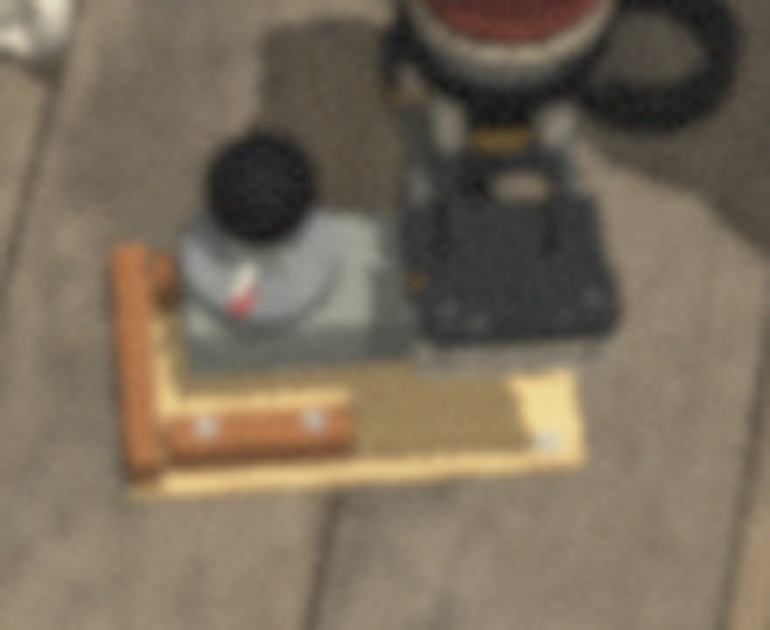

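The knob sits where predicted in both views, within 1 px. Lowering the rest of the way.

Call:
servo_tool:
  increments:
    - [0,0.001,-0.012,0.002]
    - [0,0,-0.012,0]
    - [0,0,-0.006,0]
    - [0,0,-0.003,0]
    - [0,0,0,0]
    - [0,0,0,0]

```text
t: 7.52
tool_pos: [0.4541, -0.1646, 0.0439]
eef_rot: [-0.218, 1.559, 0.217]
force: [-0.8, -0.1, -5.3]
opening: 0.531
```

```bash
python3 -c "
from h import *
st()"
```

```text
t 7.53 pos [ 0.4541 -0.1646  0.0439] yaw_y 1.848 xax [ 0.001 -0.    -1.   ] j [ 0.42  0.68 -0.18  2.08  0.29  0.4   1.86] F [-0.8 -0.1 -5.3] open 49.4
```

Call:
servo_tool:
  increments:
    - [0,0,-0.002,0]
    - [0,0,-0.002,0]
    - [0,0,0,0]

```text
t: 7.9
tool_pos: [0.454, -0.1646, 0.0397]
eef_rot: [-0.218, 1.559, 0.217]
force: [-0.3, -0.1, -4.3]
opening: 0.534
```

```bash
python3 -c "
from h import *
st()"
```

```text
t 7.9 pos [ 0.454  -0.1646  0.0397] yaw_y 1.848 xax [ 0. -0. -1.] j [ 0.42  0.69 -0.17  2.08  0.29  0.39  1.86] F [-0.3 -0.1 -4.3] open 49.7
```

Call:
servo_tool:
  increments:
    - [0,0,-0.001,0]
    - [0,0,0,0]

```text
t: 8.15
tool_pos: [0.454, -0.1646, 0.0397]
eef_rot: [-0.218, 1.559, 0.217]
force: [-2.3, 0.5, 5.0]
opening: 0.537
```

Call:
servo_tool:
  increments:
    - [0,0,0,0]
    - [0,0,0,0]
    - [0,0,0,0]
    - [0,0,0,0]
    - [0,0,0,0]
    - [0,0,0,0]
  gripper: 0.093

```text
t: 8.9
tool_pos: [0.4539, -0.1645, 0.0386]
eef_rot: [-0.218, 1.56, 0.218]
force: [-0.0, 0.2, 0.3]
opening: 1.001
```

```bash
python3 -c "
from h import *
st()"
```

```text
t 8.9 pos [ 0.4539 -0.1645  0.0386] yaw_y 1.8481 xax [-0. -0. -1.] j [ 0.42  0.69 -0.17  2.09  0.3   0.38  1.86] F [-0.   0.2  0.3] open 93.1
```

Contact felt (+5 N) and released. Rising, then checking the head's pose.

Call:
servo_tool:
  increments:
    - [0,0,0.01,0]
    - [0,0,0.025,0]
    - [0,0,0.03,0]
    - [0,0,0.035,0]
    - [0,0,0.035,0]
    - [0,0,0.025,0]
    - [0,0,0,0]

```text
t: 9.78
tool_pos: [0.4549, -0.1649, 0.2008]
eef_rot: [-0.219, 1.555, 0.215]
force: [-0.3, 0.5, 0.1]
opening: 0.996
```

```bash
python3 -c "
from h import *
st()
a=.2778
k=np.array([.454+.0842*np.cos(a),-.1646+.0842*np.sin(a),.100])
print(k,proj('top',k),proj('side',k))
i=r.snapshot('top');crop(i,330,200,120,120,5,'pics/t5.png')
i=r.snapshot('side');crop(i,290,150,110,90,7,'pics/s5.png')"
```

```text
t 9.78 pos [ 0.4549 -0.1649  0.2008] yaw_y 1.8478 xax [ 0.005 -0.002 -1.   ] j [ 0.52  0.43 -0.3   1.94  0.18  0.79  1.97] F [-0.3  0.5  0.1] open 92.6
[ 0.53497186 -0.14150894  0.1       ] [[387.25842734 246.08255176]] [[326.84040381 184.85908846]]
```

View pics/t5.png

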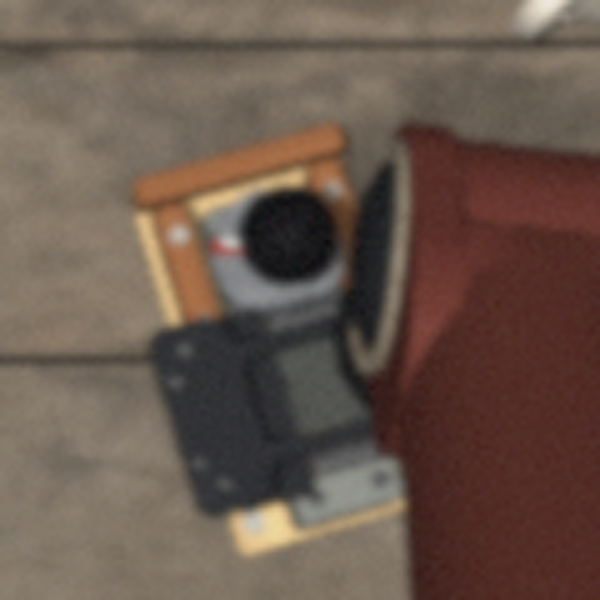

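View pics/s5.png

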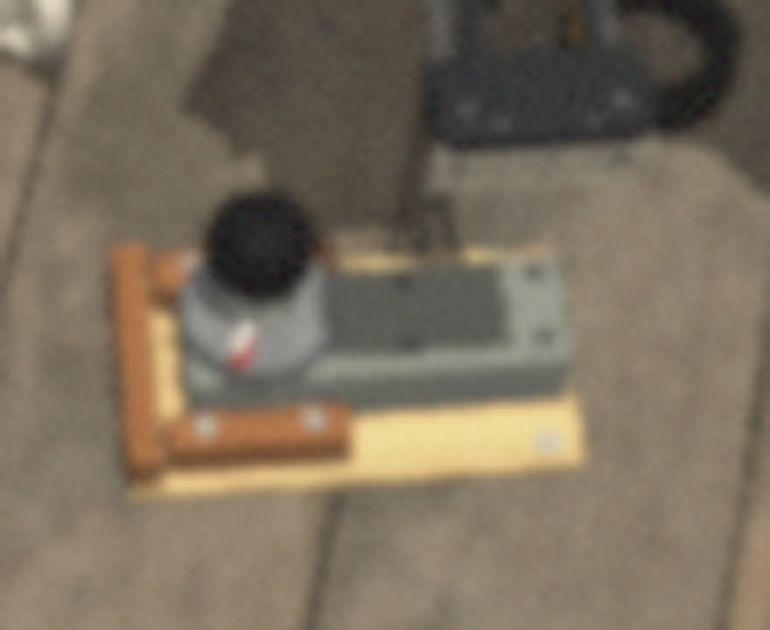

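The head lies between the cheeks, with the knob at top px (387.8,246.8) as predicted and the pointer near red. Moving over the knob.

Call:
servo_tool:
  increments:
    - [0.01,0.003,0,0]
    - [0.02,0.006,0,0]
    - [0.02,0.006,0,0]
    - [0.02,0.006,0,0]
    - [0.0098,0.0022,0,0]
    - [0,0,0,0]
    - [0,0,0,0]

```text
t: 10.75
tool_pos: [0.5328, -0.1417, 0.1982]
eef_rot: [-0.217, 1.561, 0.217]
force: [-0.1, -0.7, 0.4]
opening: 0.999
```

```bash
python3 -c "
from h import *
st()"
```

```text
t 10.75 pos [ 0.5328 -0.1417  0.1982] yaw_y 1.8475 xax [-0.002 -0.    -1.   ] j [ 0.41  0.53 -0.29  1.76  0.19  0.88  1.88] F [-0.1 -0.7  0.4] open 92.9
```

Call:
servo_tool:
  increments:
    - [0.0018,0,-0.012,0]
    - [0,0,-0.02,0]
    - [0,0,-0.02,0]
    - [0,0,-0.02,0]
    - [0,0,-0.014,0]
    - [0,0,-0.005,0]
    - [0,0,0,0]
    - [0,0,0,0]

```text
t: 11.75
tool_pos: [0.536, -0.1414, 0.1083]
eef_rot: [-0.218, 1.558, 0.217]
force: [-0.1, -0.1, 0.5]
opening: 0.999
```

```bash
python3 -c "
from h import *
st()"
```

```text
t 11.75 pos [ 0.536  -0.1414  0.1083] yaw_y 1.8481 xax [ 0.001 -0.    -1.   ] j [ 0.38  0.65 -0.25  1.85  0.24  0.67  1.84] F [-0.1 -0.1  0.5] open 92.9
```

Call:
servo_tool:
  increments:
    - [-0.001,0,-0.0023,0]
    - [0,0,0,0]

```text
t: 12.0
tool_pos: [0.5344, -0.1414, 0.1055]
eef_rot: [-0.218, 1.56, 0.217]
force: [-0.7, 0.0, -1.0]
opening: 0.997
```

Call:
servo_tool:
  increments:
    - [0,0,0,0]
    - [0,0,0,0]
    - [0,0,0,0]
    - [0,0,0,0]
    - [0,0,0,0]
    - [0,0,0,0]
  gripper: 0.03
  force: 30

```text
t: 12.75
tool_pos: [0.5345, -0.1415, 0.1053]
eef_rot: [-0.218, 1.56, 0.217]
force: [-0.8, 0.4, -0.1]
opening: 0.458
```

```bash
python3 -c "
from h import *
st()"
```

```text
t 12.75 pos [ 0.5345 -0.1415  0.1053] yaw_y 1.848 xax [ 0. -0. -1.] j [ 0.38  0.65 -0.25  1.85  0.24  0.67  1.83] F [-0.8  0.4 -0.1] open 42.6
```

Knob held. Turning clockwise (negative).

Call:
servo_tool:
  increments:
    - [0,0,0,-0.05]
    - [0,0,0,-0.08]
    - [0,0,0,-0.08]
    - [0,0,0,-0.08]
    - [0,0,0,-0.08]
    - [0,0,0,-0.08]
    - [0,0,0,-0.05]
    - [0,0,0,0]

```text
t: 13.75
tool_pos: [0.5345, -0.1416, 0.1054]
eef_rot: [0.175, 1.563, -0.176]
force: [0.0, -1.0, -1.1]
opening: 0.459
```

```bash
python3 -c "
from h import *
st();print(r.observe()['wrist_torque'].round(2))
i=r.snapshot('top');j=r.snapshot('side')
crop(i,330,200,120,120,5,'pics/t6.png');crop(j,290,150,110,90,7,'pics/s6.png')"
```

```text
t 13.75 pos [ 0.5345 -0.1416  0.1054] yaw_y 1.3469 xax [ 0. -0. -1.] j [ 0.29  0.64 -0.11  1.85  0.11  0.65  1.47] F [ 0.  -1.  -1.1] open 42.7
[-0.22  0.01 -0.04]
```

View pics/t6.png

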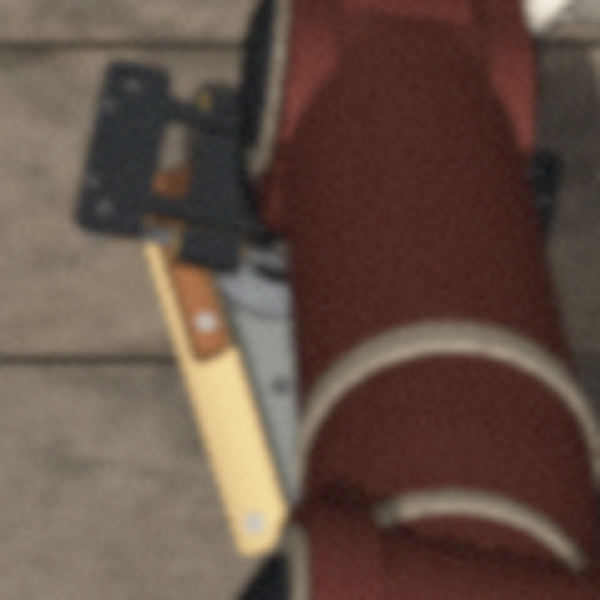

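View pics/s6.png

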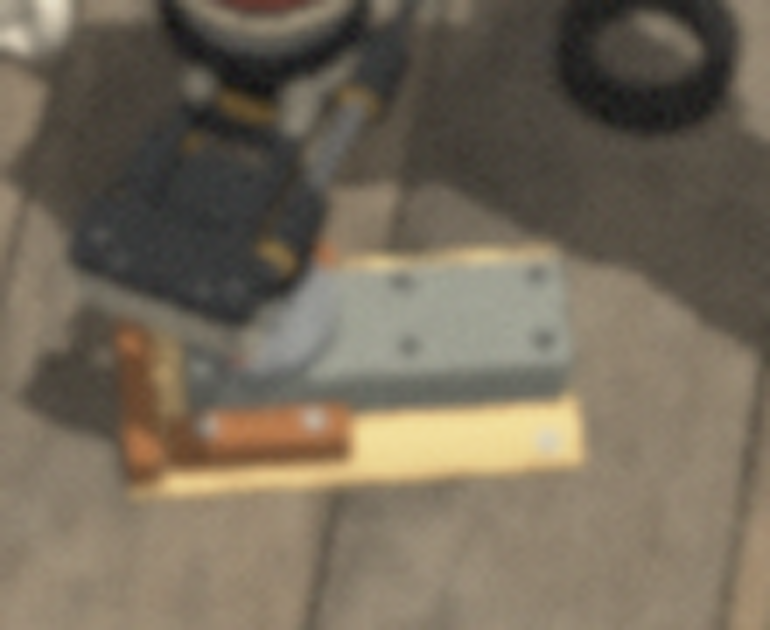

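Call:
servo_tool:
  increments:
    - [0,0,0,-0.06]
    - [0,0,0,-0.1]
    - [0,0,0,-0.1]
    - [0,0,0,-0.1]
    - [0,0,0,-0.1]
    - [0,0,0,-0.1]
    - [0,0,0,-0.1]
    - [0,0,0,-0.1]
    - [0,0,0,-0.06]
    - [0,0,0,0]

```text
t: 15.1
tool_pos: [0.5346, -0.1414, 0.1054]
eef_rot: [0.812, 1.414, -0.812]
force: [0.1, -1.4, -0.0]
opening: 0.458
```

```bash
python3 -c "
from h import *
st();print(r.observe()['wrist_torque'].round(2))
i=r.snapshot('top');j=r.snapshot('side')
crop(i,330,200,120,120,5,'pics/t7.png');crop(j,290,150,110,90,7,'pics/s7.png')"
```

```text
t 15.1 pos [ 0.5346 -0.1414  0.1054] yaw_y 0.5285 xax [ 0. -0. -1.] j [ 0.14  0.64  0.13  1.86 -0.13  0.65  0.87] F [ 0.1 -1.4 -0. ] open 42.6
[-0.31  0.01 -0.05]
```

View pics/s7.png

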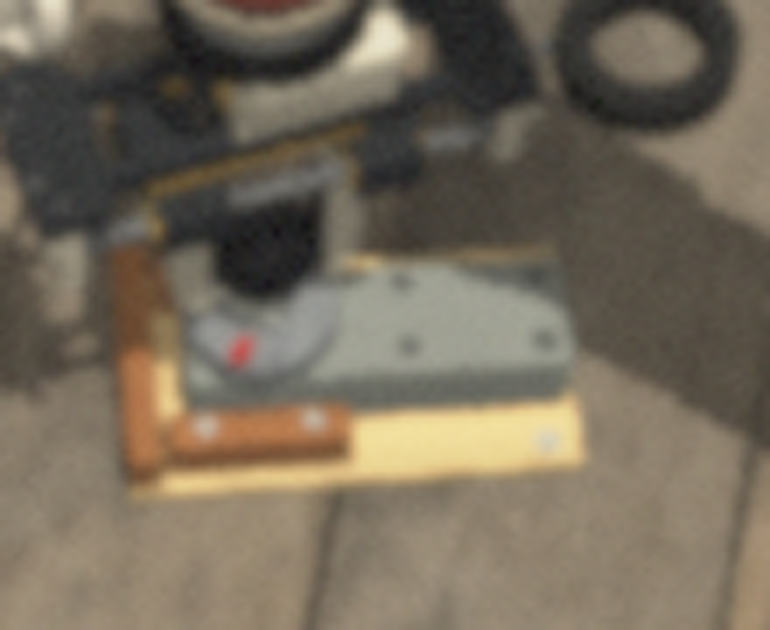

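View pics/t7.png

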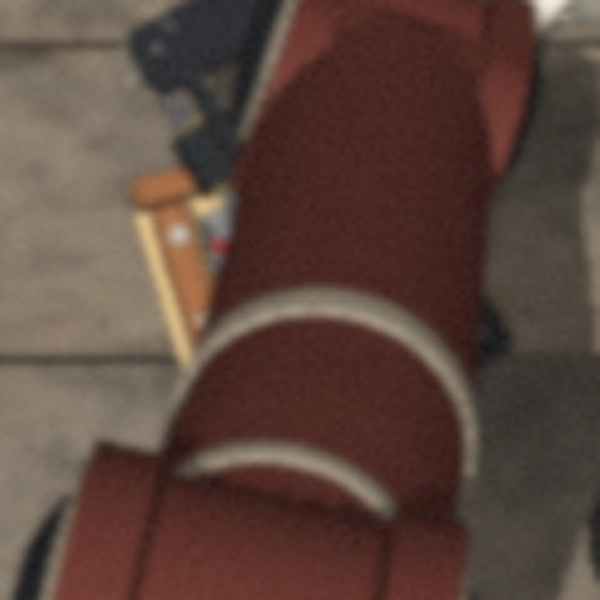

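The white pointer has left the red mark, so the knob is following and the head is staying put. Continuing.

Call:
servo_tool:
  increments:
    - [0,0,0,-0.06]
    - [0,0,0,-0.1]
    - [0,0,0,-0.1]
    - [0,0,0,-0.1]
    - [0,0,0,-0.1]
    - [0,0,0,-0.1]
    - [0,0,0,-0.1]
    - [0,0,0,-0.06]
    - [0,0,0,0]

```text
t: 16.32
tool_pos: [0.5347, -0.1414, 0.1054]
eef_rot: [1.349, 1.112, -1.348]
force: [0.4, -1.9, 0.2]
opening: 0.459
```

```bash
python3 -c "
from h import *
st();print(r.observe()['wrist_torque'].round(2))"
```

```text
t 16.32 pos [ 0.5347 -0.1414  0.1054] yaw_y -0.191 xax [ 0.001 -0.    -1.   ] j [ 0.01  0.66  0.33  1.86 -0.33  0.67  0.35] F [ 0.4 -1.9  0.2] open 42.7
[-0.32 -0.05 -0.07]
```

Call:
servo_tool:
  increments:
    - [0,0,0,-0.06]
    - [0,0,0,-0.06]
    - [0,0,0,-0.06]
    - [0,0,0,-0.04]

```text
t: 16.82
tool_pos: [0.5347, -0.1415, 0.1054]
eef_rot: [1.506, 0.985, -1.505]
force: [0.8, -1.9, -1.1]
opening: 0.462
```

```bash
python3 -c "
from h import *
st();print(r.observe()['wrist_torque'].round(2))
j=r.snapshot('side');crop(j,290,150,110,90,7,'pics/s8.png')"
```

```text
t 16.82 pos [ 0.5347 -0.1415  0.1054] yaw_y -0.4119 xax [ 0.001 -0.    -1.   ] j [-0.03  0.67  0.4   1.86 -0.39  0.68  0.18] F [ 0.8 -1.9 -1.1] open 42.9
[-0.45 -0.16  0.13]
```

View pics/s8.png

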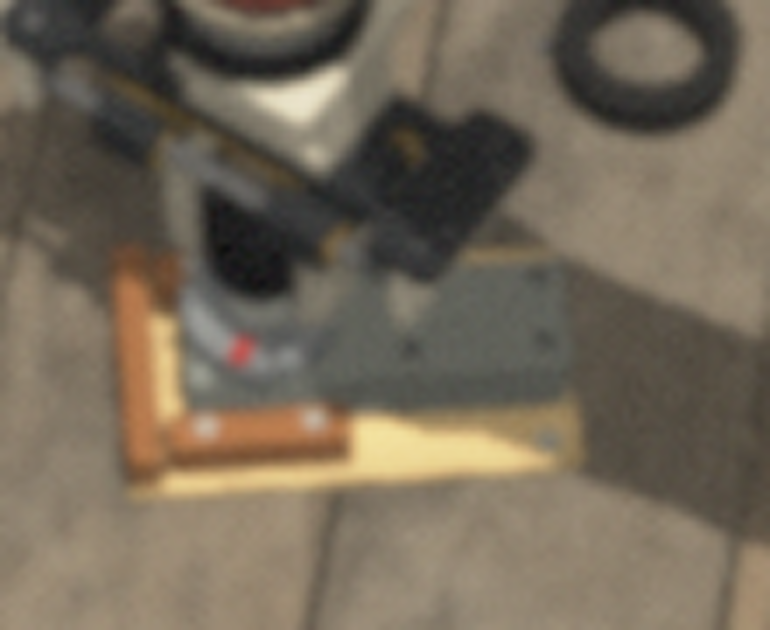

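Call:
servo_tool:
  increments:
    - [0,0,0,-0.04]
    - [0,0,0,-0.04]
    - [0,0,0,0]

```text
t: 17.25
tool_pos: [0.5347, -0.1414, 0.1054]
eef_rot: [1.562, 0.934, -1.562]
force: [0.6, -1.9, -0.8]
opening: 0.461
```

```bash
python3 -c "
from h import *
st();print(r.observe()['wrist_torque'].round(2))"
```

```text
t 17.25 pos [ 0.5347 -0.1414  0.1054] yaw_y -0.4928 xax [ 0. -0. -1.] j [-0.05  0.68  0.42  1.87 -0.42  0.69  0.13] F [ 0.6 -1.9 -0.8] open 42.9
[-0.43 -0.18  0.02]
```

Call:
servo_tool:
  increments:
    - [0,0,0,-0.04]
    - [0,0,0,-0.04]
    - [0,0,0,0]

```text
t: 17.62
tool_pos: [0.5341, -0.1414, 0.1053]
eef_rot: [1.617, 0.881, -1.618]
force: [-0.8, -2.1, 0.2]
opening: 0.462
```

```bash
python3 -c "
from h import *
st();print(r.observe()['wrist_torque'].round(2))"
```

```text
t 17.62 pos [ 0.5341 -0.1414  0.1053] yaw_y -0.5734 xax [-0.001  0.    -1.   ] j [-0.06  0.68  0.44  1.87 -0.44  0.69  0.07] F [-0.8 -2.1  0.2] open 43.0
[-0.54  0.11 -0.02]
```

I've turned 2.42 rad in total. The torque signal is ambiguous, so I'm releasing to look.

Call:
servo_tool:
  increments:
    - [0,0,0,0]
    - [0,0,0,0]
    - [0,0,0,0]
    - [0,0,0,0]
    - [0,0,0,0]
    - [0,0,0,0]
  gripper: 0.093

```text
t: 18.38
tool_pos: [0.5345, -0.1413, 0.1053]
eef_rot: [1.617, 0.882, -1.617]
force: [-1.4, -0.9, -0.9]
opening: 0.993
```

Call:
servo_tool:
  increments:
    - [0,0,0.015,0]
    - [0,0,0.025,0]
    - [0,0,0.03,0]
    - [0,0,0.03,0]
    - [-0.01,0.01,0.02,0]
    - [-0.02,0.03,0,0]
    - [-0.02,0.05,0,0]
    - [-0.01,0.05,0,0]
    - [0,0.04,0,0]
    - [0,0,0,0]

```text
t: 19.62
tool_pos: [0.4744, 0.0425, 0.226]
eef_rot: [1.613, 0.889, -1.611]
force: [0.9, -1.3, -0.7]
opening: 1.003
```

```bash
python3 -c "
from h import *
st()
i=r.snapshot('top');j=r.snapshot('side')
cv2.imwrite('pics/full9.png',i);crop(i,330,200,120,120,5,'pics/t9.png');crop(j,290,150,110,90,7,'pics/s9.png')"
```

```text
t 19.62 pos [0.4744 0.0425 0.226 ] yaw_y -0.5646 xax [ 0.001  0.002 -1.   ] j [-0.53  0.41  0.56  1.95 -0.29  0.86 -0.38] F [ 0.9 -1.3 -0.7] open 93.2
```

View pics/t9.png

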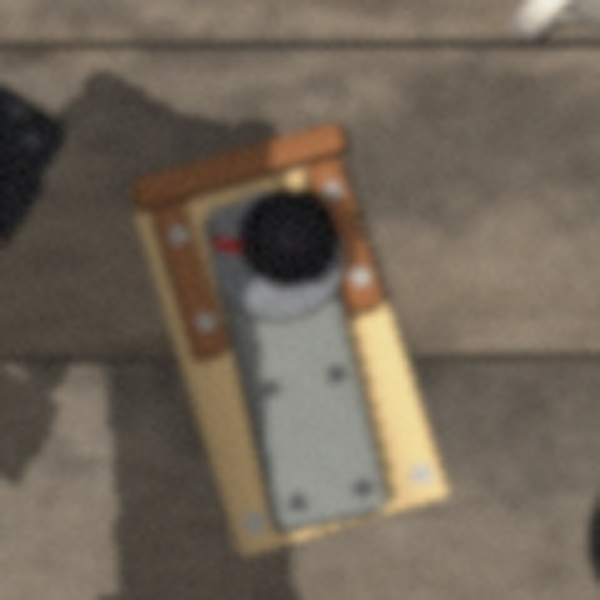

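View pics/s9.png

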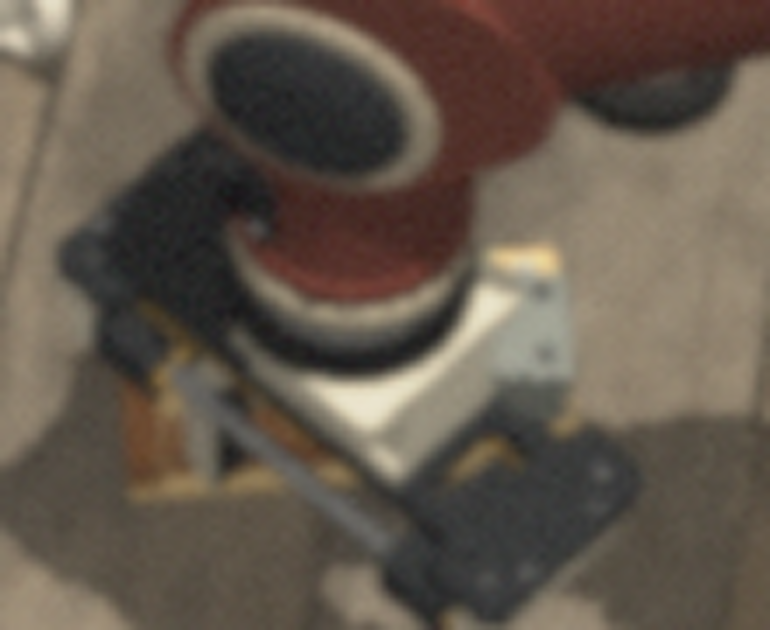

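View pics/full9.png

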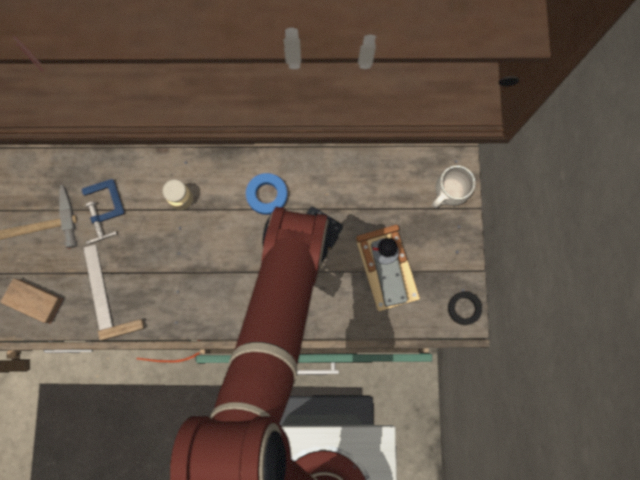

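The head is still seated, with its knob at (387.6,247), and the white pointer is no longer over red. It's hidden behind the ball with the green mark, so I'll regrip and feel for the stop.

Call:
servo_tool:
  increments:
    - [0.005,-0.03,0,0]
    - [0.01,-0.045,0,0]
    - [0.02,-0.045,0,0]
    - [0.015,-0.04,0,0]
    - [0.0102,-0.0239,0,0]
    - [0,0,-0.01,0]
    - [0,0,-0.02,0]
    - [0,0,-0.02,0]
    - [0,0,-0.01,0]
    - [0,0,0,0]

```text
t: 20.98
tool_pos: [0.534, -0.1447, 0.1647]
eef_rot: [1.616, 0.884, -1.618]
force: [1.1, -0.1, -0.7]
opening: 0.998
```

```bash
python3 -c "
from h import *
st()
j=r.snapshot('side');crop(j,290,150,110,90,7,'pics/s10.png')"
```

```text
t 20.98 pos [ 0.534  -0.1447  0.1647] yaw_y -0.5718 xax [-0.002  0.001 -1.   ] j [-0.1   0.6   0.5   1.81 -0.38  0.83  0.03] F [ 1.1 -0.1 -0.7] open 92.8
```

View pics/s10.png

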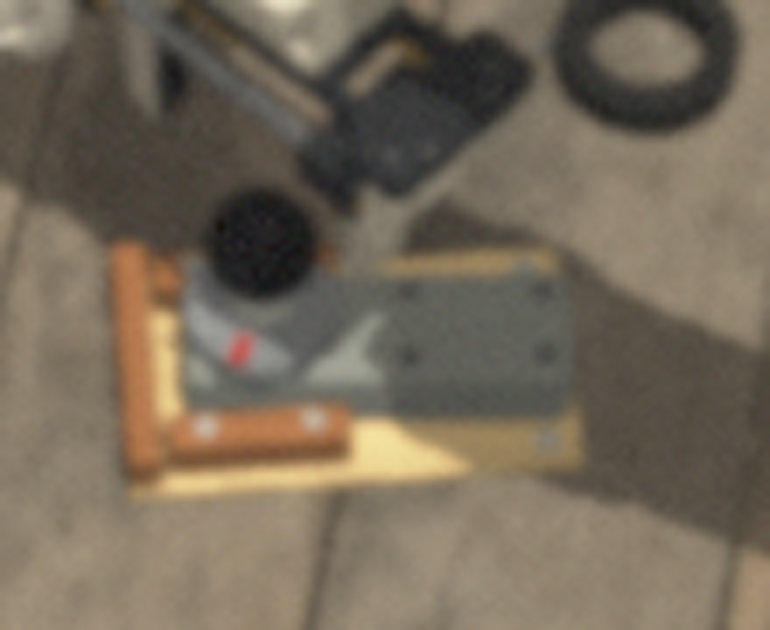

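Call:
servo_tool:
  increments:
    - [0.0005,0.003,-0.02,0]
    - [0,0,-0.02,0]
    - [0,0,-0.013,0]
    - [0,0,-0.006,0]
    - [0,0,0,0]

```text
t: 21.65
tool_pos: [0.5353, -0.1424, 0.1065]
eef_rot: [1.617, 0.882, -1.617]
force: [0.3, 0.0, 0.5]
opening: 0.997
```

Call:
servo_tool:
  increments:
    - [0,0,0,0]
    - [0,0,0,0]
    - [0,0,0,0]
    - [0,0,0,0]
    - [0,0,0,0]
    - [0,0,0,0]
  gripper: 0.03
  force: 40

```text
t: 22.4
tool_pos: [0.5345, -0.1417, 0.1063]
eef_rot: [1.616, 0.884, -1.618]
force: [-0.3, 1.5, 3.0]
opening: 0.465
```

Call:
servo_tool:
  increments:
    - [0,0,0,-0.03]
    - [0,0,0,-0.04]
    - [0,0,0,-0.04]

```text
t: 22.78
tool_pos: [0.5352, -0.1418, 0.1063]
eef_rot: [1.689, 0.807, -1.691]
force: [-1.1, 1.3, 0.7]
opening: 0.461
```

```bash
python3 -c "
from h import *
st();print(r.observe()['wrist_torque'].round(2),r.observe()['effort'].round(2))"
```

```text
t 22.77 pos [ 0.5352 -0.1418  0.1063] yaw_y -0.6801 xax [-0.001 -0.    -1.   ] j [-0.08  0.69  0.48  1.86 -0.47  0.71 -0.01] F [-1.1  1.3  0.7] open 42.8
[0.14 0.31 1.27] [  1.5  -40.3    6.46 -10.93  -0.83  -0.41  -0.97]
```

Call:
servo_tool:
  increments:
    - [0,0,0,-0.05]
    - [0,0,0,-0.05]
    - [0,0,0,-0.05]

```text
t: 23.15
tool_pos: [0.5329, -0.1438, 0.1063]
eef_rot: [1.789, 0.69, -1.797]
force: [-7.9, -2.8, 6.1]
opening: 0.458
```

```bash
python3 -c "
from h import *
st();print(r.observe()['wrist_torque'].round(2),r.observe()['effort'].round(2))"
```

```text
t 23.15 pos [ 0.5329 -0.1438  0.1063] yaw_y -0.8355 xax [-0.004 -0.002 -1.   ] j [-0.11  0.7   0.53  1.87 -0.51  0.72 -0.12] F [-7.9 -2.8  6.1] open 42.6
[-0.82  1.69  0.91] [ -0.23 -39.72   4.67 -12.69  -2.11  -0.99  -0.99]
```

The torque jumped to 1.27 N·m, so the knob is at its hard stop. Releasing and retreating.

Call:
servo_tool:
  increments:
    - [0,0,0,0]
    - [0,0,0,0]
    - [0,0,0,0]
    - [0,0,0,0]
    - [0,0,0,0]
    - [0,0,0,0]
  gripper: 0.093

```text
t: 23.9
tool_pos: [0.5352, -0.1422, 0.1063]
eef_rot: [1.791, 0.693, -1.79]
force: [-0.5, -0.3, 0.5]
opening: 0.991
```

Call:
servo_tool:
  increments:
    - [0,0,0.015,0]
    - [0,0,0.025,0]
    - [0,0,0.03,0]
    - [0,0,0.03,0]
    - [-0.005,0.01,0.03,0]
    - [-0.01,0.04,0.02,0]
    - [-0.01,0.05,0,0]
    - [-0.01,0.05,0,0]
    - [0,0.05,0,0]
    - [0,0.05,0,0]

```text
t: 25.15
tool_pos: [0.5001, 0.1092, 0.2576]
eef_rot: [1.793, 0.693, -1.789]
force: [1.0, -0.2, 0.3]
opening: 0.998
```

Call:
servo_tool:
  increments:
    - [0,0.05,0,0]
    - [0,0.05,0,0]
    - [0,0.05,0,0]
    - [0,0.03,0,0]
    - [0,0,0,0]
    - [0,0,0,0]

```text
t: 25.9
tool_pos: [0.5005, 0.2858, 0.257]
eef_rot: [1.792, 0.69, -1.791]
force: [0.0, -1.2, 0.7]
opening: 0.999
```

```bash
python3 -c "
from h import *
st()
i=r.snapshot('top');j=r.snapshot('side')
cv2.imwrite('pics/full11.png',i);cv2.imwrite('pics/full11s.png',j);crop(i,345,215,90,100,6,'pics/t11.png');crop(j,290,150,110,90,7,'pics/s11.png')"
```

```text
t 25.9 pos [0.5005 0.2858 0.257 ] yaw_y -0.8343 xax [ 0.001 -0.001 -1.   ] j [-0.96  0.55  0.65  1.64 -0.37  1.08 -1.04] F [ 0.  -1.2  0.7] open 93.0
```

View pics/t11.png

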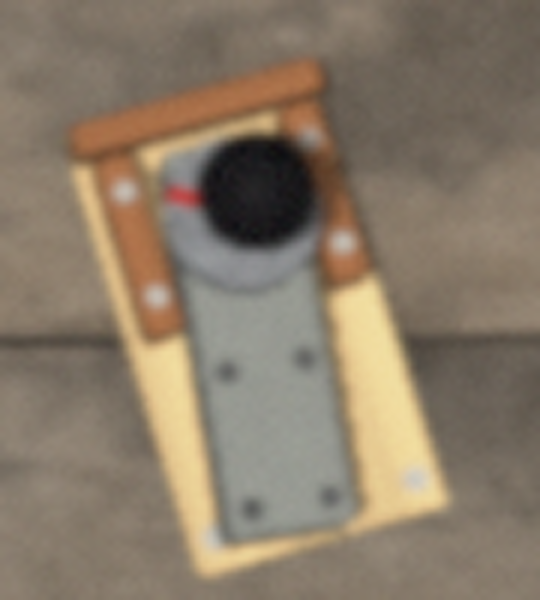

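View pics/s11.png

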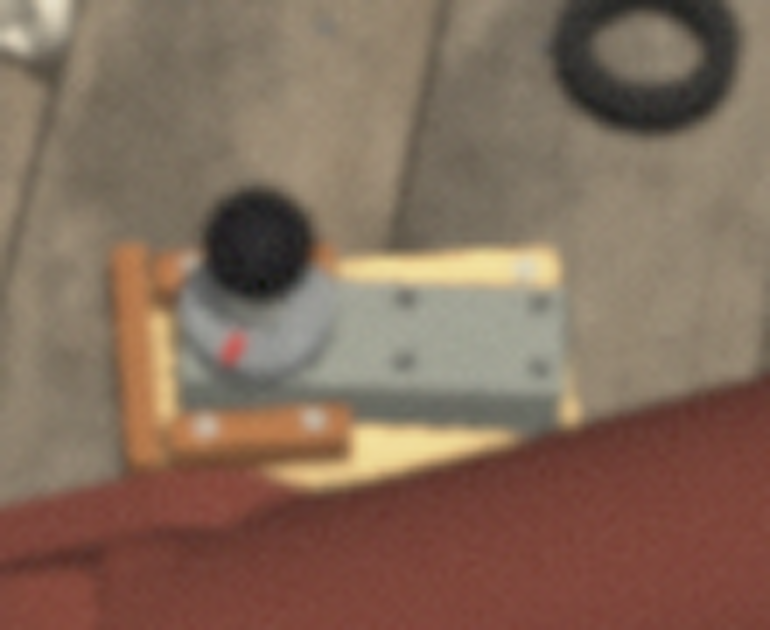

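View pics/full11.png

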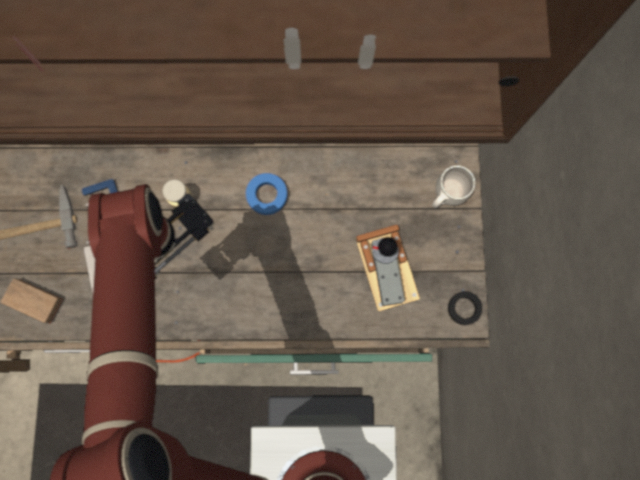

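Run:
```python
from fit import *
ht=cv(345,215,6);hs=cv(290,150,7)
H=[("top",ht(222,545),(-75,25,36)),("top",ht(361,513),(-75,-25,36)),("top",ht(258,192),(45,0,92)),
("side",hs(562,395),(-75,25,36)),("side",hs(564,287),(-75,-25,36)),("side",hs(258,244),(45,0,92))]
for n in (None,"top","side"):
    x,e=fit([q for q in H if n in(None,q[0])],(.49,-.15,.2),z=.008)
    C=np.array([.4952,-.1522,.2778]);d=x-C;c,s=np.cos(C[2]),np.sin(C[2])
    print(n,x.round(4),'seat dx,dy,yaw',(c*d[0]+s*d[1]).round(4),(-s*d[0]+c*d[1]).round(4),d[2].round(3))
    if n is None:print(e.round(1).tolist())
# holes: direction check, knob-end
# holes assumed on y=+-14: midlines
p=unproj("top",[ht(252,509),ht(331,496),ht(227,371),ht(305,357)],.044)
for a,b in((0,2),(1,3)):
    v=p[b]-p[a];print('hole yaw',np.arctan2(v[1],v[0]).round(4),np.hypot(*v[:2]).round(4))
ct=ht
p=unproj("top",[ct(203,578),ct(450,505)],.008);v=p[0]-p[1];print('cradle yaw',np.arctan2(-v[0],v[1]))
p=unproj("top",[ct(157,296),ct(124,190)],.032);v=p[1]-p[0];print('cheek hole yaw',np.arctan2(v[1],v[0]))
p=unproj("top",[ct(343,242),ct(309,138)],.032);v=p[1]-p[0];print('cheek hole yaw',np.arctan2(v[1],v[0]))
```

```text
None [ 0.4917 -0.148   0.1384] seat dx,dy,yaw -0.0023 0.005 -0.139
[[0.7, -1.3], [-0.3, 0.8], [-0.2, -1.1], [0.6, 0.2], [0.7, -0.1], [-0.0, 0.3]]
top [ 0.4901 -0.1478  0.14  ] seat dx,dy,yaw -0.0037 0.0056 -0.138
side [ 0.4929 -0.1484  0.1341] seat dx,dy,yaw -0.0012 0.0043 -0.144
hole yaw 0.1536 0.0522
hole yaw 0.1553 0.0527
cradle yaw 0.2790220667974172
cheek hole yaw 0.2788448688031212
cheek hole yaw 0.2835501063115919
```

The fit puts the bar turned about -0.13 rad within the cheeks, against a limit of 0.15. The knob is at its stop and there's time left, so I'll regrip the bar and straighten it for margin.

Call:
servo_tool:
  increments:
    - [-0.002,-0.02,0,-0.03]
    - [-0.004,-0.045,0,-0.06]
    - [-0.005,-0.05,0,-0.06]
    - [-0.006,-0.05,0,-0.06]
    - [-0.006,-0.05,0,-0.06]
    - [-0.006,-0.05,0,-0.06]
    - [-0.006,-0.05,-0.01,-0.07]
    - [-0.006,-0.05,-0.02,-0.07]
    - [-0.004,-0.045,-0.02,-0.07]
    - [-0.003,-0.03,-0.01,-0.05]

```text
t: 27.25
tool_pos: [0.4495, -0.156, 0.196]
eef_rot: [2.147, 0.15, -2.15]
force: [0.4, 1.2, -0.0]
opening: 1.0
```

Call:
servo_tool:
  increments:
    - [0,0,0,0]
    - [0,0,0,0]
    - [0,0,0,0]

```text
t: 27.62
tool_pos: [0.4524, -0.1511, 0.1967]
eef_rot: [2.144, 0.163, -2.143]
force: [-0.8, 0.3, 0.4]
opening: 1.004
```

```bash
python3 -c "
from h import *
st()"
```

```text
t 27.62 pos [ 0.4524 -0.1511  0.1967] yaw_y -1.4199 xax [ 0.001  0.001 -1.   ] j [-0.25  0.51  0.78  1.99 -0.48  0.84 -0.62] F [-0.8  0.3  0.4] open 93.3
```

Call:
servo_tool:
  increments:
    - [0,-0.0026,-0.02,-0.004]
    - [0,0,-0.03,0]
    - [0,0,-0.035,0]
    - [0,0,-0.03,0]
    - [0,0,-0.02,0]
    - [0,0,-0.012,0]
    - [0,0,-0.006,0]
    - [0,0,0,0]

```text
t: 28.62
tool_pos: [0.4525, -0.1547, 0.0435]
eef_rot: [2.147, 0.156, -2.146]
force: [0.7, -0.1, -0.1]
opening: 0.998
```

```bash
python3 -c "
from h import *
st()"
```

```text
t 28.62 pos [ 0.4525 -0.1547  0.0435] yaw_y -1.4256 xax [ 0.  0. -1.] j [-0.04  0.74  0.5   2.11 -0.77  0.48 -0.37] F [ 0.7 -0.1 -0.1] open 92.8
```

Call:
servo_tool:
  increments:
    - [0,0.0005,-0.0025,0]
    - [0,0,0,0]
    - [0,0,0,0]
    - [0,0,0,0]
    - [0,0,0,0]
    - [0,0,0,0]
    - [0,0,0,0]
  gripper: 0.03
  force: 25

```text
t: 29.5
tool_pos: [0.4522, -0.1543, 0.0409]
eef_rot: [2.146, 0.156, -2.146]
force: [-0.9, 0.4, 1.5]
opening: 0.538
```

```bash
python3 -c "
from h import *
st()"
```

```text
t 29.5 pos [ 0.4522 -0.1543  0.0409] yaw_y -1.4256 xax [-0.  0. -1.] j [-0.04  0.74  0.5   2.11 -0.78  0.48 -0.37] F [-0.9  0.4  1.5] open 50.1
```

Call:
servo_tool:
  increments:
    - [0.0003,-0.002,0,0.027]
    - [0.0003,-0.002,0,0.027]
    - [0.0003,-0.002,0,0.027]
    - [0.0003,-0.002,0,0.027]
    - [0.0003,-0.0017,0,0.025]
    - [0,0,0,0]
    - [0,0,0,0]

```text
t: 30.38
tool_pos: [0.4528, -0.1629, 0.0409]
eef_rot: [2.071, 0.296, -2.074]
force: [-3.1, 3.3, 5.9]
opening: 0.54
```

```bash
python3 -c "
from h import *
st();print(r.observe()['wrist_torque'].round(2))"
```

```text
t 30.38 pos [ 0.4528 -0.1629  0.0409] yaw_y -1.2904 xax [-0.002  0.003 -1.   ] j [-0.    0.74  0.46  2.1  -0.73  0.47 -0.27] F [-3.1  3.3  5.9] open 50.2
[0.58 0.49 0.11]
```

Within about 1 mm. Releasing, rising and retreating.

Call:
servo_tool:
  increments:
    - [0,-0.001,0,0]
    - [0,0,0,0]

```text
t: 30.62
tool_pos: [0.4529, -0.163, 0.041]
eef_rot: [2.072, 0.298, -2.074]
force: [-2.3, 4.9, 7.5]
opening: 0.537
```

Call:
servo_tool:
  increments:
    - [0,0,0,0]
    - [0,0,0,0]
    - [0,0,0,0]
    - [0,0,0,0]
    - [0,0,0,0]
    - [0,0,0,0]
  gripper: 0.093

```text
t: 31.38
tool_pos: [0.4537, -0.1651, 0.0408]
eef_rot: [2.073, 0.29, -2.073]
force: [0.4, -0.6, -0.0]
opening: 0.997
```

Call:
servo_tool:
  increments:
    - [0,0,0.01,0]
    - [0,0,0.025,0]
    - [0,0,0.035,0]
    - [0,0,0.035,0]
    - [0,0,0.035,0]
    - [0,0,0.035,0]
    - [0.005,0.03,0.02,0]
    - [0.005,0.05,0.01,0]
    - [0.005,0.05,0,0]
    - [0.005,0.05,0,0]

```text
t: 32.62
tool_pos: [0.4735, 0.0164, 0.2467]
eef_rot: [2.074, 0.29, -2.072]
force: [1.1, -0.8, -0.0]
opening: 0.998
```

Call:
servo_tool:
  increments:
    - [0.005,0.05,0,0]
    - [0.005,0.05,0,0]
    - [0.005,0.05,0,0]
    - [0.005,0.05,0,0]
    - [0,0.04,0,0]
    - [0,0.03,0,0]
    - [0,0,0,0]
    - [0,0,0,0]

```text
t: 33.62
tool_pos: [0.4937, 0.2832, 0.2463]
eef_rot: [2.073, 0.287, -2.073]
force: [0.2, -0.9, -1.2]
opening: 1.002
```

```bash
python3 -c "
from h import *
st()
i=r.snapshot('top');j=r.snapshot('side')
cv2.imwrite('pics/full12.png',i);cv2.imwrite('pics/full12s.png',j);crop(i,345,215,90,100,6,'pics/t12.png');crop(j,290,150,110,90,7,'pics/s12.png')"
```

```text
t 33.62 pos [0.4937 0.2832 0.2463] yaw_y -1.295 xax [ 0.    -0.001 -1.   ] j [-1.04  0.59  0.79  1.68 -0.46  1.07 -1.4 ] F [ 0.2 -0.9 -1.2] open 93.1
```

View pics/t12.png

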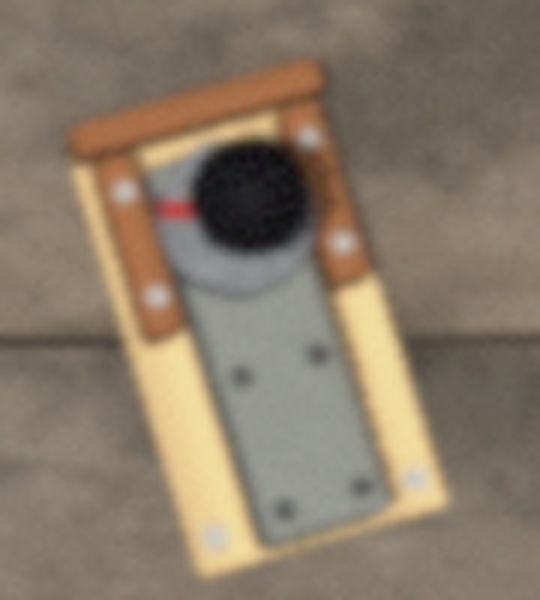

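View pics/s12.png

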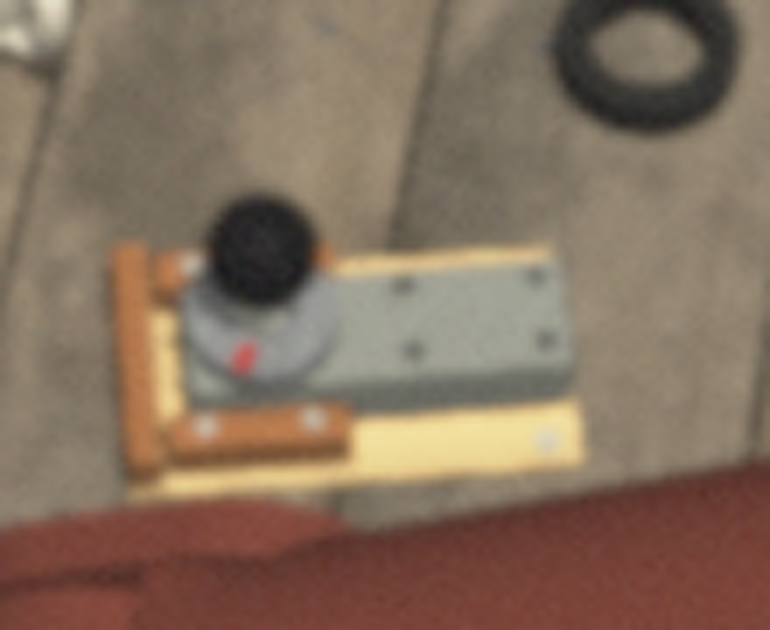

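View pics/full12.png

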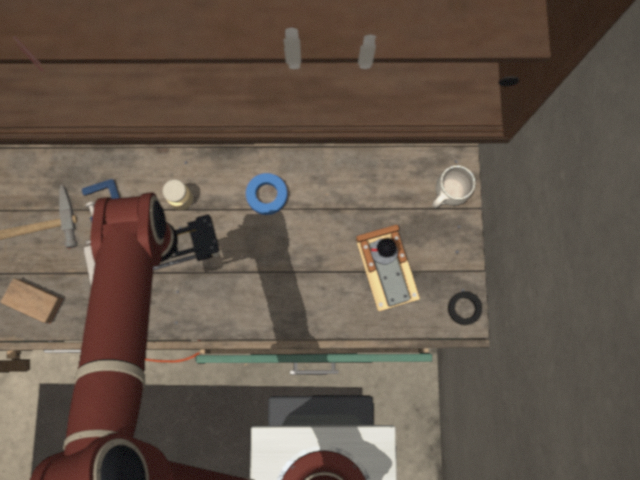

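Run:
```python
from fit import *
ht=cv(345,215,6);hs=cv(290,150,7)
H=[("top",ht(260,547),(-75,25,36)),("top",ht(394,503),(-75,-25,36)),("top",ht(252,195),(45,0,92)),
("side",hs(574,373),(-75,25,36)),("side",hs(560,262),(-75,-25,36)),("side",hs(261,250),(45,0,92))]
x,e=fit(H,(.49,-.15,.2),z=.008)
C=np.array([.4952,-.1522,.2778]);d=x-C;c,s=np.cos(C[2]),np.sin(C[2])
print(x.round(4),'seat dx,dy,yaw',(c*d[0]+s*d[1]).round(4),(-s*d[0]+c*d[1]).round(4),d[2].round(3));print(e.round(1).tolist())
p=unproj("top",[ht(284,510),ht(361,488),ht(241,376),ht(317,354)],.044)
for a,b in((0,2),(1,3)):
    v=p[b]-p[a];print('hole yaw',np.arctan2(v[1],v[0]).round(4))
```

```text
[ 0.4908 -0.1512  0.2617] seat dx,dy,yaw -0.0039 0.0021 -0.016
[[0.2, -0.8], [-0.6, 0.6], [-0.2, -0.7], [0.4, -0.5], [0.5, -0.3], [0.1, 0.2]]
hole yaw 0.2848
hole yaw 0.2878
```

```bash
python3 -c "
from h import *
st();print(r.job_done())"
```

```text
t 33.73 pos [0.494  0.2828 0.2464] yaw_y -1.2963 xax [ 0.    -0.001 -1.   ] j [-1.04  0.59  0.79  1.68 -0.46  1.07 -1.4 ] F [ 0.3 -0.6  0.4] open 92.7
the job is handed in; nothing more can be done
None
```

I set the head in the cradle, turned the ball knob clockwise to its hard stop and handed the job in at 33.7 s. I could not see the pointer at the green mark, because the ball hides that side in both cameras.

- **Turning the knob:** the first grip turned it 2.42 rad but gave no clear sign of the stop. I took the knob again and turned further. The wrist torque then rose to about 1.3 N·m, against roughly 0.15 N·m of friction, and the grip began to slip. The pointer had left the red mark.
- **Straightening the head:** working against the stop had turned the bar about 0.13 rad between the cheeks, close to the 0.15 limit. I took the bar again, straightened it and let go.
- **Last checks:**
  - The head's fitted position in the seat frame is x -4 mm and y +2 mm, with yaw within 0.02 rad. It looks flat on the base, with its knob end toward the stop.
  - The mug, jar and both tape rolls are at their starting pixels in the top view.
  - The gripper is open and well clear of everything.

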